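Move the revolving spice stand on by one stop

ROBOT

A 7-joint arm with a two-finger parallel gripper is mounted at the origin on a cart in front of the work surface, level with it; the furniture and walls round the work are solid. World frame = base frame: x ahead of the robot, y to its left, z up, the work surface at z = 0. Lengths are in mm, angles in rad, forces in N, time in s.
With the tool pointing down it reaches from about 350 to 775 mm from the base axis. Payload 3.1 kg.
Tool frame: the origin (TCP) lies on the centre line of the jaws, within the pads' length; the fingertips stand arm.tips_ahead ahead of it and the grasp point (between the pads) lies 8 mm behind it (arm.tips_ahead is the distance from the TCP to the fingertips, in mm); z points along the fingers, y is the line along which they close (so a half turn about z gives the same grasp; the last joint's range is limited). The gripper opens to 85 mm and grips with 20 to 120 N. Pads are 22 mm wide; open, the fingers measure 114 mm over their backs; the gripper's body (76 mm by 85 mm) begins 54 mm behind the grasp point. The pads swing forward as they close: fully open they stand 13 mm farther back than shut.
Start: joints at [-1.267, 0.311, 0.014, 1.512, -0.004, 1.319, -0.027], TCP at [186.396, 517.469, 242.304] pointing down, gripper open.
Joint ranges: [-2.7, 2.7], [-0.3, 1.91], [-1.27, 1.3], [0.12, 2.57], [-1.44, 4.58], [0.2, 2.03], [-3.05, 3.05]. Speed limits (rad/s): [2.79, 2.79, 3.14, 3.14, 3.14, 3.14, 3.14].

INTERFACE

Orientations are given as a unit quaternion [x, y, z, w].
In Python, from plant import arm gives the robot as it stands.
- The arm moves only by the shell command python3 -m inch 'ROWS'. ROWS is JSON, a list of rows, each a list of 3 entries, a list of its own where there are three numbers: the shift along the tool's x, y, z in mm, then the turn, a rotation vector about the tool's x, y, z in degrees, then the finger opening in mm, from 0 to 85.4. A call has 1 to 20 rows; each row is the pose to reach, as a shift and turn from the pose commanded when the call began, along the tool's axes at that moment; what a row does not reach only later rows make up. A row lasts 1/12 s, in which the tool goes at most 41.7 mm and 7.16 degrees, less where a joint would pass 70% of its speed; a pose out of reach is approached as far as the arm can. A call with a gripper value outside its range is refused whole. The fingers move at their own pace and stop on an object; the grip force is fixed at half the most. Time passes only in rows, so rows that repeat a pose let the fingers close. It gives the time, the measured TCP pose, the force, the opening and the grip force at its end, in the units of the state.
- arm.observe(): the state, without advancing time (a new reading comes with each control period).
- arm.snapshot(name): name is "side" or "top" or "wrist"; returns a dict with "pixels" (400x640x3 uint8, blue, green, red), "K" (3x3 intrinsics, pixels), "xyz" and "rotation" of the camera in the world; the wrist camera has in their place "mount" (4x4, takes a point from camera to tool coordinates, whose origin is the TCP and whose axes are the flange's). Camera axes: x right, y up, looking along -z (the intrinsics and any distortion apply to the point x, -y, -z); pixel columns grow to the right and rows downward; lengths in mm; the calibration is good to about 2 mm. A picture is of the moment at which its call begins: read the wrist's pose just before it. There is no depth.
- arm.hand_in(): hands the job in; it is judged then, once.
Trained networks look in a picture, given as the dict that the camera call returned (one of the last four; its "shot" number tells which), for a name from the list of things; names that differ only in an ending like _2 or _b are one class to them, and where a whole thing is asked for, a point or a joint stands for the part that bears it (a point fixed in the world has none). Each returns a list of dicts, best first, with "p" (0 to 1); they miss things now and then, are a little off and sometimes report something else, mostly with a low value. They report only what shows in the picture. A call takes as long as a camera call.
- arm.regions_of(picture, query): "region" (400x640 bool, what is visible of it) and "box" ([left, top, right, bottom] in pixels, round what is visible of it).
The state is a dict: "time_s": time; "joint_pos": joint angles; "joint_vel": joint speeds; "joint_efforts": joint torques, N m; "position": TCP position; "ee_rot": TCP orientation; "contact_force": force on the tool from outside, world axes, zero at the start; "torque": the same for the moment, N m; "width": finger opening in mm; "grip_force": force on a finger pad.
Only numpy, scipy, OpenCV 4.12 (cv2) and the standard library are available. Lean on these libraries where they do the work, as an engineer would, in place of code of your own. Each camera call takes 0.05 s, during which the arm holds its last target. There are 200 camera calls.

TASK

Turn the revolving spice stand on to its next stop, anticlockwise seen from above: pull the red spring ring up out of its stop, swing the disc round with it, and let the ring drop fully home in the very next stop, which you must find by feel. Work gently: never force the pin sideways against a stop, and leave the lemon, garlic, onion and tomato where they are.

Things in the scene. Friction and masses are not known exactly. Their poses are not given: they have to be found in the camera images.
- stand: the fixed foot of the revolving spice stand, origin on the worktop on the turning axis, z up; its x axis points from the axis away from the red ring's starting place. Aluminium foot 100 mm across and a fixed plate 190 mm across; above it turns a round wooden disc.
- stand_axis (a point): the vertical turning axis, at the upper face of the wooden disc, 63 mm above the worktop. The disc is 196 mm across, 10 mm thick, and carries three spice jars (41 mm across, fixed to it, tops 171 mm above the worktop) on the half away from the ring, no nearer than 75 mm to the ring.
- ring_grip (a point): centre of the red pull ring: a ribbed round collar 23 mm across and 25 mm tall on a thin upright stem, 80 mm from the turning axis. When home, this point is 95 mm above the worktop and the collar's underside 21 mm above the disc. Grip it from above, pull straight up; it swings round with the disc.
- ring (a joint): how far the ring is pulled up, m: 0 fully home in a stop, 0.014 at most. A spring pulls it down with 5 N at 0, rising to 9 N at 0.014. At 0.008 and above its pin is clear of the stops. Let go between two stops, the pin rests on a level track and the ring reads about 0.007; over a stop the spring snaps it down to 0.
- pin_tip (a point): round tip of the ring's steel pin (8 mm thick), hidden under the disc. It sits in stops: upright-walled slots in the hidden track, 11 mm wide along the pin's circle (80 mm radius), so 3 mm of play; a pin in a slot blocks the disc. Pressing the pin against the track or a slot wall with over 18 N damages it.
- disc (a joint): turning angle of the disc, rad, anticlockwise seen from above; 0 at the starting stop. It turns easily (under 1 N at the ring) and stays where left; with the pin dragging on the track it takes about 2 N. The next stop lies anywhere from 0.58 to 0.98, different each time and out of sight; the one after it lies 0.55 farther on.
- lemon: loose yellow lemon, 83 mm long, left of the stand; leave it alone
- garlic: loose bulb of garlic, 50 mm, left of the sink; leave it alone
- onion: loose brown onion, 78 mm, right of the stand; leave it alone
- tomato: loose red tomato, 74 mm, right of the stand; leave it alone

How it is judged (in metres and radians):
On the way, in this order (a step that is already met when the one before it is completed fails the run):
1. the ring is pulled up clear of the starting stop (value of joint ring above 0.006 m and value of joint disc below 0.1 rad), for 0.1 s.
2. the disc is swung on, anticlockwise, with the pin out (value of joint disc above 0.2 rad and value of joint ring above 0.004 m), for 0.1 s.
At the end, for the whole second after the job is handed in: the ring is fully down (within 1.5 mm) in the next stop (disc turned on by 0.52 to 1.04 rad, where only that stop lies), the disc is still (value of joint ring below 0.0015 m and value of joint disc between 0.52 and 1.04 rad and velocity of joint disc between -0.03 and 0.03 rad/s); the robot touches nothing.
It fails at once if the pin is forced against the track or a stop's wall with over 18 N (contact force between ring_pin and anything else above 18 N).
It fails at once if the lemon, garlic, onion or tomato is shoved over 30 mm (distance of any of lemon, garlic, onion, tomato from where it was at the start of the episode above 0.03 m).
It also fails if it takes over 42 s, if anything falls off the work surface, if the arm or the gripper's body presses on something with over 40 N, if the wrist force passes 120 N, or if a joint passes its speed limit or range.

## Working session

There is one attempt and no reset: what is moved stays moved. The work goes in short steps, Python scripts to look and compute and a shell command to move; the robot and the scene stay as the last step left them, time stands still between calls to the robot, and variables do not carry over. Pictures are saved under pics/ and viewed, at most 10 in all, crops included, and the job is handed in when it is done.

```bash
mkdir -p pics; ls; python3 - <<'E'
from plant import arm
import cv2, numpy as np
s=arm.observe()
print({k:np.round(v,3) for k,v in s.items()}, arm.tips_ahead)
for n in ("top","side"):
    p=arm.snapshot(n); cv2.imwrite(f"pics/{n}0.png",p["pixels"])
    print(n,p["K"],p["xyz"],p["rotation"],[k for k in p])
    for q in ("ring","stand","lemon","garlic","onion","tomato"):
        r=arm.regions_of(p,q)
        for d in r[:2]: 
            m=np.argwhere(d["region"]); print(q,round(d["p"],2),d["box"],m.mean(0)[::-1].round(1),len(m))
E
```

```text
pics
{'time_s': np.float64(0.0), 'joint_pos': array([-1.267,  0.312,  0.014,  1.513, -0.004,  1.319, -0.027]), 'joint_vel': array([-0.   ,  0.001,  0.   , -0.001, -0.001, -0.   ,  0.001]), 'joint_efforts': array([-0.0000e+00, -3.7992e+01,  1.4600e-01, -2.3058e+01,  1.2000e-02,
        1.4000e-02, -0.0000e+00]), 'position': array([186.16 , 516.791, 241.223]), 'ee_rot': array([ 0.172,  0.985, -0.001, -0.   ]), 'contact_force': array([-0.393,  0.228, -0.651]), 'torque': array([-0.017,  0.055, -0.002]), 'grip_force': np.float64(0.0), 'width': np.float64(85.473)} 11.0
top [[425.17296798   0.         319.491488  ]
 [  0.         425.17296798 194.3864605 ]
 [  0.           0.           1.        ]] [ 447.84207519   30.55998221 1175.14351327] [-0.04722935  0.04438532  0.71569197 -0.69540228] ['pixels', 'K', 'xyz', 'rotation', 'shot']
ring 0.56 [302.5, 227.9, 315.1, 238.4] [308.9 231.2] 88
ring 0.28 [397.9, 229.1, 423.7, 254.6] [411.7 241.8] 618
stand 0.86 [287.9, 168.5, 367.9, 242.3] [325.3 206.1] 4342
lemon 0.71 [213.2, 175.7, 234.0, 205.0] [221.3 191.3] 482
onion 0.89 [392.3, 179.7, 421.7, 203.9] [405.8 191.7] 613
tomato 0.57 [398.0, 228.5, 423.9, 256.5] [411.4 242. ] 619
side [[373.51381363   0.         318.10628087]
 [  0.         373.51381363 204.5624923 ]
 [  0.           0.           1.        ]] [438.12243155 745.69822932 579.45554153] [-0.05870789  0.46083943  0.88016318 -0.09743299] ['pixels', 'K', 'xyz', 'rotation', 'shot']
ring 0.49 [361.8, 201.7, 373.6, 218.4] [366. 209.] 152
stand 0.66 [301.0, 151.5, 380.4, 241.3] [337.7 202.5] 5007
lemon 0.91 [263.4, 287.7, 306.6, 316.9] [285.6 302.5] 997
garlic 0.88 [232.4, 271.2, 251.2, 294.1] [242.4 283.7] 407
onion 0.72 [332.9, 161.2, 340.5, 184.0] [335.9 170.6] 157
tomato 0.88 [376.3, 164.0, 401.4, 189.4] [388.1 175.8] 445
tomato 0.71 [301.5, 154.0, 381.6, 242.9] [337.7 202. ] 4751
```

```bash
cat > h.py <<'E'
import numpy as np, cv2
from scipy.spatial.transform import Rotation as R
def ray(p,u,v):
    K=p["K"]; d=np.array([(u-K[0,2])/K[0,0],-(v-K[1,2])/K[1,1],-1.])
    M=np.array(p["rotation"]); M=M if M.shape==(3,3) else R.from_quat(M).as_matrix()
    return np.array(p["xyz"]),M@d
def at_z(p,u,v,z):
    o,d=ray(p,u,v); return o+d*(z-o[2])/d[2]
def tri(rs):
    A=0;b=0
    for o,d in rs:
        d=d/np.linalg.norm(d);P=np.eye(3)-np.outer(d,d);A=A+P;b=b+P@o
    return np.linalg.solve(A,b)
E
python3 - <<'E'
from plant import arm
from h import *
t=arm.snapshot("top");s=arm.snapshot("side")
print("ring z95 top",at_z(t,308.9,231.2,95+12),"side",at_z(s,367,209.5,95),"tri",tri([ray(t,308.9,231.2),ray(s,367,209.5)]))
for n,u,v,z in (("lemon",221.3,191.3,28),("onion",405.8,191.7,38),("tomato",411.4,242,36)): print(n,at_z(t,u,v,z))
print("garlic",at_z(s,242.4,283.7,25))
# disc: fit of wooden/stand outline
print("stand box corners z63",[at_z(t,u,v,63).round(0) for u,v in ((287.9,205),(367.9,205),(327,168.5),(327,242.3))])
a=cv2.resize(t["pixels"][130:280,190:450],None,fx=3,fy=3,interpolation=2); cv2.imwrite("pics/a.png",a)
b=cv2.resize(s["pixels"][130:330,210:450],None,fx=3,fy=3,interpolation=2); cv2.imwrite("pics/b.png",b)
E
```

```text
ring z95 top [494.94979514  62.04737433 107.        ] side [491.5540506   60.32555665  95.        ] tri [493.41167405  62.26550187  96.39738763]
lemon [613.75211136 300.49346138  28.        ]
onion [ 596.68163836 -199.785443     38.        ]
tomato [ 461.64030352 -207.69404563   36.        ]
garlic [712.16920674 268.96388143  25.        ]
stand box corners z63 [array([567., 117.,  63.]), array([561., -93.,  63.]), array([662.,  11.,  63.]), array([467.,  17.,  63.])]
```

View pics/a.png

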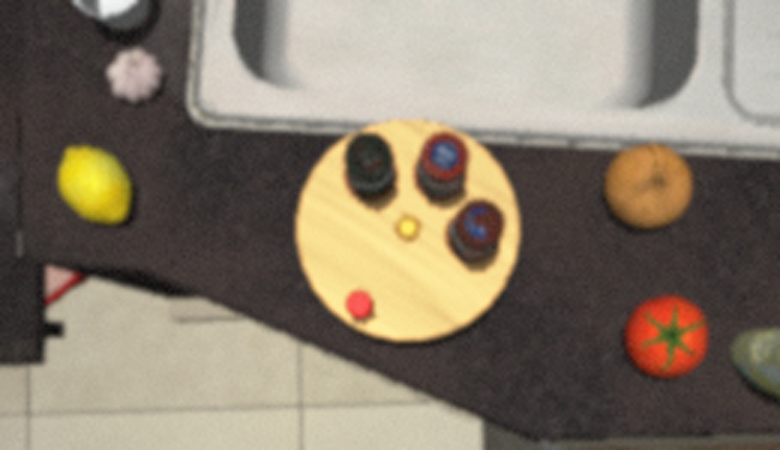

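View pics/b.png

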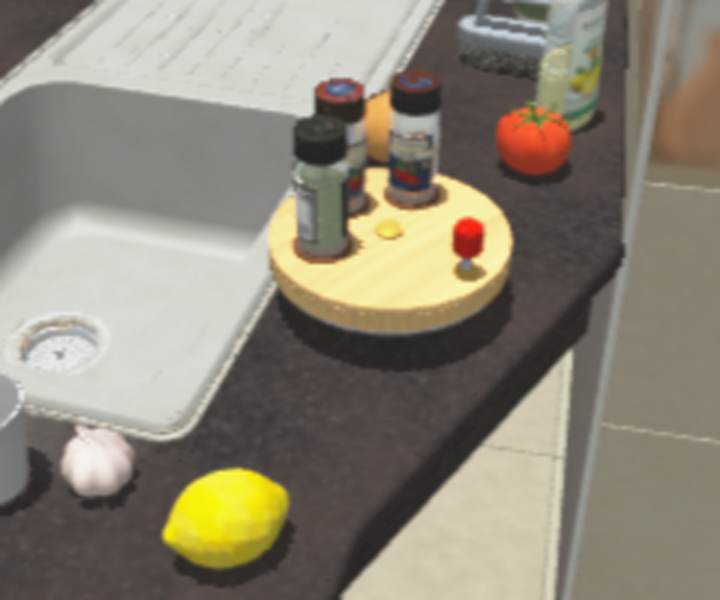

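View pics/top0.png

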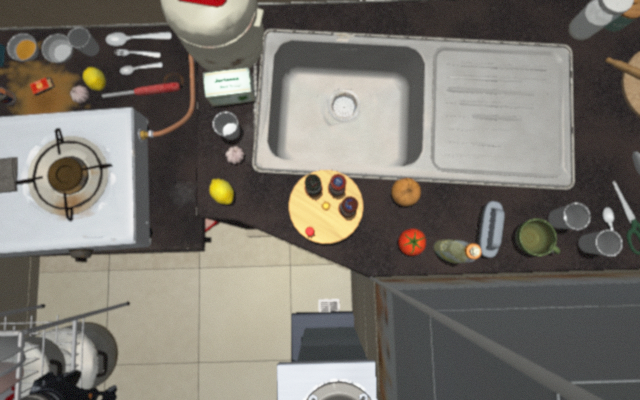

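Top crop: ring at about (309.7, 231), hub at (326, 206) full-image pixels. The side view shows the ring clear of the jars, near the robot's side. Next I'll fit the disc for its axis.

```bash
python3 - <<'E'
from plant import arm
from h import *
from scipy.optimize import least_squares
t=arm.snapshot("top");s=arm.snapshot("side")
for p,n,roi in ((t,"top",(160,250,280,375)),(s,"side",(180,245,295,385))):
    hsv=cv2.cvtColor(p["pixels"],cv2.COLOR_BGR2HSV); r0,r1,c0,c1=roi
    m=np.zeros((400,640),np.uint8); m[r0:r1,c0:c1]=cv2.inRange(hsv,(12,50,110),(32,255,255))[r0:r1,c0:c1]
    if n=="top":
        c=max(cv2.findContours(m,0,1)[0],key=cv2.contourArea); h=cv2.convexHull(c)[:,0]
        P=np.array([at_z(p,u,v,63)[:2] for u,v in h])
        f=least_squares(lambda q:np.hypot(*(P-q[:2]).T)-q[2],[565,12,98],loss="soft_l1")
        print(n,f.x,np.abs(f.fun).mean())
        ax=f.x[:2]
    r=np.zeros_like(m); red=cv2.inRange(hsv,(0,150,110),(6,255,255))|cv2.inRange(hsv,(174,150,110),(180,255,255))
    w=(300,320,222,242) if n=="top" else (355,378,198,222)
    r[w[2]:w[3],w[0]:w[1]]=red[w[2]:w[3],w[0]:w[1]]
    yx=np.argwhere(r); c=yx.mean(0)[::-1]; print(n,"red",c,yx.min(0),yx.max(0),len(yx))
    if n=="top": T=ray(p,*c); X=at_z(p,*c,105)
    else: S=ray(p,*c); Y=at_z(p,*c,96)
print("hub",at_z(t,326,206,66),"ring top",X,"side",Y,tri([T,S]))
for q in (X,Y):
    d=q[:2]-ax; print(np.hypot(*d),np.degrees(np.arctan2(d[1],d[0])))
print(arm.observe()["time_s"])
E
```

```text
top [562.78946815  18.25866419  99.26552409] 0.36207850207299014
top red [309.38888889 231.38888889] [228 306] [235 313] 54
side red [365.65656566 208.78787879] [203 361] [215 370] 99
hub [561.32438242  16.78736942  66.        ] ring top [494.53019594  60.8913323  105.        ] side [494.70288515  59.6234557   96.        ] [494.72890723  61.10902146  97.04821188]
80.47901983049837 148.01235226087164
79.66698665081458 148.7199717668178
0.9
```

```bash
cat >> h.py <<'E'
def plan(target,yang):
    """shift (mm) in tool axes and turn (deg about tool z) to a TCP target with jaw line at world angle yang"""
    from plant import arm
    s=arm.observe(); M=R.from_quat(s["ee_rot"])
    y=M.as_matrix()[:,1]; cur=np.degrees(np.arctan2(y[1],y[0]))
    yy=np.radians(yang); Y=np.array([np.cos(yy),np.sin(yy),0]); Z=np.array([0,0,-1.])
    G=np.column_stack([np.cross(Y,Z),Y,Z])
    tv=(M.inv()*R.from_matrix(G)).as_rotvec(degrees=True)
    print("t",round(float(s["time_s"]),2),"pos",np.round(s["position"],1),"yang",cur.round(1),"F",np.round(s["contact_force"],2),"w",round(float(s["width"]),1),
      "SHIFT",M.inv().apply(np.array(target)-s["position"]).round(1),"TURN",tv.round(1),"j7",round(float(s["joint_pos"][6]),2))
E
python3 -c "
from h import *
plan([494.2,59.9,190],-31.6)"
```

```text
t 0.9 pos [186.4 517.5 242.3] yang 70.2 F [-0.06  0.04  0.21] w 85.4 SHIFT [-444.7 -326.2   52.3] TURN [  0.   -0.  101.8] j7 -0.03
```

```bash
python3 -m inch '[[[-444.7,-326.2,52.3],[0,0,101.8],50],[[-444.7,-326.2,52.3],[0,0,101.8],50],[[-444.7,-326.2,52.3],[0,0,101.8],50],[[-444.7,-326.2,52.3],[0,0,101.8],50],[[-444.7,-326.2,52.3],[0,0,101.8],50],[[-444.7,-326.2,52.3],[0,0,101.8],50],[[-444.7,-326.2,52.3],[0,0,101.8],50],[[-444.7,-326.2,52.3],[0,0,101.8],50],[[-444.7,-326.2,52.3],[0,0,101.8],50],[[-444.7,-326.2,52.3],[0,0,101.8],50],[[-444.7,-326.2,52.3],[0,0,101.8],50],[[-444.7,-326.2,52.3],[0,0,101.8],50],[[-444.7,-326.2,52.3],[0,0,101.8],50],[[-444.7,-326.2,52.3],[0,0,101.8],50],[[-444.7,-326.2,52.3],[0,0,101.8],50],[[-444.7,-326.2,52.3],[0,0,101.8],50],[[-444.7,-326.2,52.3],[0,0,101.8],50],[[-444.7,-326.2,52.3],[0,0,101.8],50]]'
python3 - <<'E'
from h import *
from plant import arm
plan([494.2,59.9,95],-31.6)
s=arm.observe(); p=arm.snapshot("wrist"); cv2.imwrite("pics/w1.png",p["pixels"])
hsv=cv2.cvtColor(p["pixels"],cv2.COLOR_BGR2HSV)
r=cv2.inRange(hsv,(0,150,80),(6,255,255))|cv2.inRange(hsv,(174,150,80),(180,255,255))
n,l,st,ce=cv2.connectedComponentsWithStats(r)
M=R.from_quat(s["ee_rot"]).as_matrix(); W=np.array(p["mount"]); K=p["K"]; print(W.round(3),K[0])
for i in range(1,n):
    if st[i,4]>60:
        u,v=ce[i]; d=np.array([(u-K[0,2])/K[0,0],-(v-K[1,2])/K[1,1],-1]); o=M@W[:3,3]+s["position"]; d=M@W[:3,:3]@d
        print(st[i],ce[i],(o+d*(100-o[2])/d[2]).round(1))
E
```

```text
time_s: 2.4
position: [493.9, 61.0, 190.0]
ee_rot: [0.872, 0.489, 0.0, -0.0]
contact_force: [0.0, 0.1, -0.4]
width: 49.8
grip_force: 0.0
t 2.4 pos [493.9  61.  190. ] yang -31.4 F [ 0.    0.15 -0.35] w 49.8 SHIFT [-0.8  0.8 95. ] TURN [-0.  -0.   0.2] j7 -0.55
[[-1.00000e-03  9.65000e-01  2.62000e-01  6.60200e+01]
 [ 1.00000e+00  1.00000e-03  1.00000e-03  3.65000e-01]
 [ 0.00000e+00  2.62000e-01 -9.65000e-01 -1.31911e+02]
 [ 0.00000e+00  0.00000e+00  0.00000e+00  1.00000e+00]] [348.95249881   0.         320.84814867]
[568 121  19  12  70] [576.95714286 126.52857143] [659.2  26.1 100. ]
[540 162  26  17  89] [552.08988764 169.91011236] [635.9   8.6 100. ]
[ 305  193   36   39 1115] [322.432287   212.26367713] [495.6  61.4 100. ]
[ 568  224   72   75 1936] [605.11053719 265.03977273] [642.2 -72.9 100. ]
[445 256  24   9  73] [455.90410959 259.50684932] [556.2 -15.4 100. ]
```

View pics/w1.png

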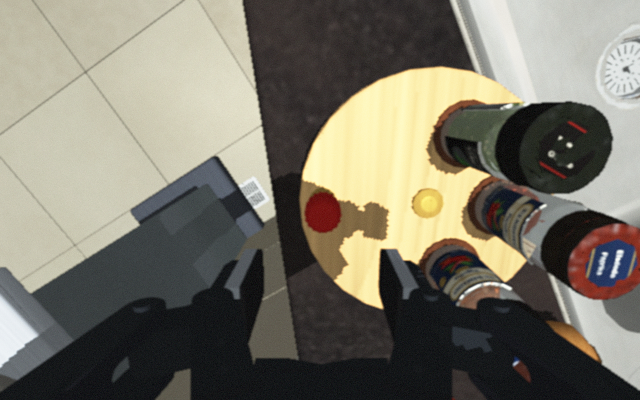

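The wrist picture shows the ring at (322, 212), laterally between the fingers, with the jaw line radial and the jars clear. I'll go down on it.

```bash
python3 -m inch '[[[0.1,1,30],[0,0,0.2],50],[[0.1,1,60],[0,0,0.2],50],[[0.1,1,85],[0,0,0.2],46],[[0.1,1,96],[0,0,0.2],40],[[0.1,1,102],[0,0,0.2],36],[[0.1,1,102],[0,0,0.2],32],[[0.1,1,102],[0,0,0.2],30]]'
python3 - <<'E'
from h import *
from plant import arm
plan([494.8,60.6,88],-31.6)
p=arm.snapshot("wrist"); cv2.imwrite("pics/w2.png",p["pixels"])
E
```

```text
time_s: 3.03
position: [496.1, 59.8, 89.0]
ee_rot: [0.874, 0.487, 0.001, 0.0]
contact_force: [1.1, 0.4, 0.1]
width: 30.2
grip_force: 0.0
t 3.03 pos [496.1  59.8  89. ] yang -31.8 F [1.1  0.36 0.09] w 30.2 SHIFT [ 0.  -1.6  1. ] TURN [ 0.1 -0.1 -0.2] j7 -0.47
```

View pics/w2.png

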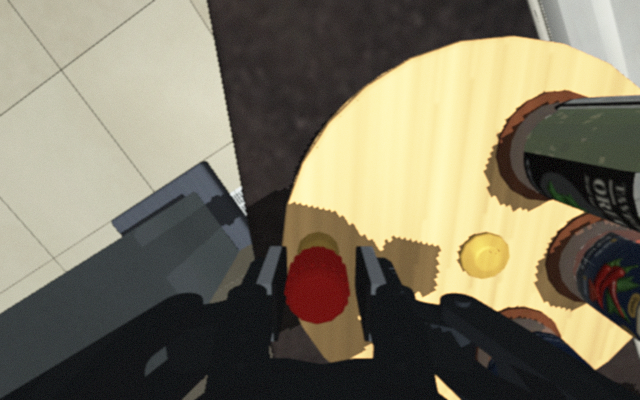

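Ring is at column 318 between the pads (280–363), so it is centred. I'll close.

```bash
python3 -m inch '[[[0,-0.8,0.5],[0,0,0],28],[[0,-0.8,0.5],[0,0,0],26],[[0,-0.8,0.5],[0,0,0],24],[[0,-0.8,0.5],[0,0,0],22],[[0,-0.8,0.5],[0,0,0],18],[[0,-0.8,0.5],[0,0,0],15],[[0,-0.8,0.5],[0,0,0],15]]'
python3 -c "
from h import *
plan([494.8,60.6,88],-31.6)"
```

```text
time_s: 3.67
position: [494.8, 60.3, 88.5]
ee_rot: [0.874, 0.486, 0.001, -0.0]
contact_force: [-1.9, 0.7, 6.0]
width: 21.1
grip_force: 58.4
t 3.67 pos [494.8  60.3  88.5] yang -31.8 F [-1.88  0.65  5.95] w 21.1 SHIFT [ 0.3 -0.2  0.5] TURN [ 0.  -0.1 -0.2] j7 -0.47
```

```bash
python3 -m inch '[[[0,0,-2],[0,0,0],15],[[0,0,-4],[0,0,0],15],[[0,0,-6],[0,0,0],15],[[0,0,-8],[0,0,0],15],[[0,0,-10],[0,0,0],15],[[0,0,-11.5],[0,0,0],15],[[0,0,-11.5],[0,0,0],15],[[0,0,-11.5],[0,0,0],15]]'
python3 - <<'E'
from h import *
from plant import arm
ax=np.array([562.3,18.])
plan([494.8,60.6,99],-31.6)
s=arm.observe(); d=s["position"][:2]-ax; print(np.hypot(*d),np.degrees(np.arctan2(d[1],d[0])))
M=R.from_quat(s["ee_rot"])
for th in (0.07,.14,.21,.28,.35,.42):
    c=np.array([*ax,s["position"][2]]); D=R.from_rotvec([0,0,th]); q=c+D.apply(s["position"]-c)
    print(th,M.inv().apply(q-s["position"]).round(1),(M.inv()*D*M).as_rotvec(degrees=True).round(1))
E
```

```text
time_s: 4.33
position: [494.4, 59.8, 98.8]
ee_rot: [0.874, 0.486, -0.0, 0.0]
contact_force: [2.8, 1.0, -8.2]
width: 21.0
grip_force: 58.9
t 4.33 pos [494.4  59.8  98.8] yang -31.8 F [ 2.84  1.04 -8.19] w 21.0 SHIFT [ 0.9 -0.1 -0.2] TURN [ 0.   0.  -0.2] j7 -0.48
79.72464380264354 148.4061169113438
0.07 [-5.6  0.2  0. ] [-0.  0. -4.]
0.14 [-11.1   0.8   0. ] [-0.  0. -8.]
0.21 [-16.6   1.8   0. ] [ -0.   0. -12.]
0.28 [-22.    3.2   0. ] [ -0.   0. -16.]
0.35 [-27.3   4.9   0. ] [ -0.    0.  -20.1]
0.42 [-32.5   7.    0. ] [ -0.    0.  -24.1]
```

Down-force of 8.2 N matches the spring at about 11 mm, so the pin is clear. I'll swing.

```bash
python3 -m inch '[[[-2.8,0.1,0],[0,0,-2],15],[[-5.6,0.2,0],[0,0,-4],15],[[-8.4,0.5,0],[0,0,-6],15],[[-11.1,0.8,0],[0,0,-8],15],[[-11.1,0.8,0],[0,0,-8],15]]'; python3 - <<'E'
from h import *
from plant import arm
ax=np.array([562.3,18.])
s=arm.observe(); d=s["position"][:2]-ax; print(s["position"],np.hypot(*d),np.degrees(np.arctan2(d[1],d[0])))
M=R.from_quat(s["ee_rot"])
for th in (0.07,.14,.21,.28):
    c=np.array([*ax,s["position"][2]]); D=R.from_rotvec([0,0,th]); q=c+D.apply(s["position"]-c)
    print(th,M.inv().apply(q-s["position"]).round(1),(M.inv()*D*M).as_rotvec(degrees=True).round(1))
E
```

```text
time_s: 4.75
position: [489.0, 49.6, 98.9]
ee_rot: [0.838, 0.546, -0.0, -0.0]
contact_force: [4.3, 1.0, -8.8]
width: 21.0
grip_force: 59.0
[489.00344281  49.56617215  98.85493056] 79.80481513979551 156.70020602540149
0.07 [-5.6  0.2  0. ] [-0. -0. -4.]
0.14 [-11.1   0.9   0. ] [-0. -0. -8.]
0.21 [-16.6   1.9   0. ] [ -0.  -0. -12.]
0.28 [-22.    3.3   0. ] [ -0.  -0. -16.]
```

```bash
python3 -m inch '[[[-2.8,0.1,0],[0,0,-2],15],[[-5.6,0.2,0],[0,0,-4],15],[[-8.4,0.5,0],[0,0,-6],15],[[-11.1,0.9,0],[0,0,-8],15],[[-13.9,1.3,0],[0,0,-10],15],[[-16.6,1.9,0],[0,0,-12],15],[[-19.3,2.5,0],[0,0,-14],15],[[-22,3.3,0],[0,0,-16],15],[[-22,3.3,0],[0,0,-16],15]]'; python3 - <<'E'
from h import *
from plant import arm
ax=np.array([562.3,18.])
s=arm.observe(); d=s["position"][:2]-ax; print(s["position"],np.hypot(*d),np.degrees(np.arctan2(d[1],d[0])))
p=arm.snapshot("wrist"); cv2.imwrite("pics/w3.png",p["pixels"])
E
```

```text
time_s: 5.5
position: [483.1, 28.3, 98.8]
ee_rot: [0.754, 0.657, -0.0, -0.0]
contact_force: [1.9, 1.4, -8.4]
width: 21.1
grip_force: 59.0
[483.05706985  28.31473186  98.81026138] 79.91142391535122 172.58373744249852
```

View pics/w3.png

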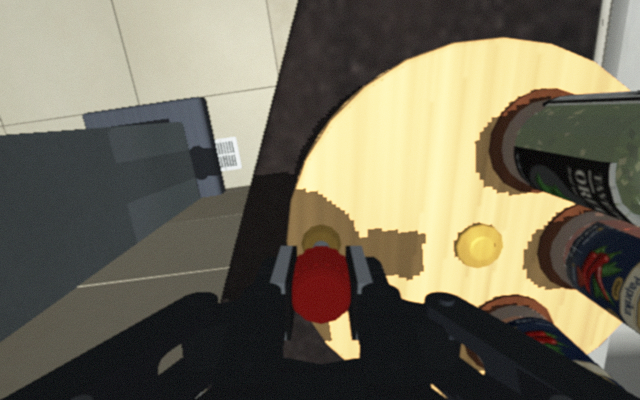

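The ring is still held, centred at (322, 285), and the disc has turned about 0.42 rad, short of the earliest stop. I'll lower onto the track, release, and turn the jaws a quarter turn in place so they can push tangentially.

```bash
python3 -m inch '[[[0,0,2],[0,0,0],15],[[0,0,3.5],[0,0,0],15],[[0,0,3.5],[0,0,0],22],[[0,0,3.5],[0,0,0],27],[[0,0,3.5],[0,0,0],34],[[0,0,3.5],[0,0,0],45],[[0,0,3.5],[0,0,0],45],[[0,0,3.5],[0,0,0],45]]'; python3 -m inch '[[[0,0,0],[0,0,-7],45],[[0,0,0],[0,0,-14],45],[[0,0,0],[0,0,-21],45],[[0,0,0],[0,0,-28],45],[[0,0,0],[0,0,-35],45],[[0,0,0],[0,0,-42],45],[[0,0,0],[0,0,-49],45],[[0,0,0],[0,0,-56],45],[[0,0,0],[0,0,-63],45],[[0,0,0],[0,0,-70],45],[[0,0,0],[0,0,-77],45],[[0,0,0],[0,0,-84],45],[[0,0,0],[0,0,-90],45],[[0,0,0],[0,0,-90],45],[[0,0,0],[0,0,-90],45]]'
python3 - <<'E'
from h import *
from plant import arm
plan([483.1,28.3,92],82.6)
p=arm.snapshot("wrist"); cv2.imwrite("pics/w4.png",p["pixels"])
E
```

```text
time_s: 6.22
position: [483.8, 28.5, 96.0]
ee_rot: [0.754, 0.657, 0.0, 0.0]
contact_force: [-0.5, -0.3, 0.1]
width: 44.9
grip_force: 0.0
time_s: 7.47
position: [483.5, 28.4, 95.6]
ee_rot: [0.07, 0.998, 0.0, 0.0]
contact_force: [-0.5, -0.3, 1.4]
width: 45.2
grip_force: 0.0
t 7.47 pos [483.5  28.4  95.6] yang 82.0 F [-0.47 -0.31  1.45] w 45.2 SHIFT [ 0.4 -0.1  3.6] TURN [ 0.   0.  -0.6] j7 1.41
```

View pics/w4.png

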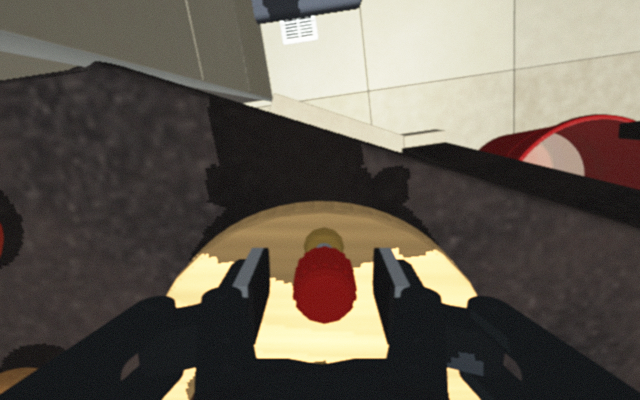

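The ring is centred (column 324) between the pads (262–378). I'll cage it at 26 mm and push it along the track to about 0.52 rad.

```bash
python3 -m inch '[[[0.2,0,1.5],[0,0,-0.6],38],[[0.2,0,3],[0,0,-0.6],32],[[0.2,0,3],[0,0,-0.6],28],[[0.2,0,3],[0,0,-0.6],26],[[0.2,0,3],[0,0,-0.6],26]]'; python3 -m inch '[[[0,-1.5,0],[0,0,-1],26],[[-0.1,-3,0],[0,0,-2],26],[[-0.15,-4.5,0],[0,0,-3.2],26],[[-0.25,-6,0],[0,0,-4.3],26],[[-0.4,-7.5,0],[0,0,-5.3],26],[[-0.5,-8.8,0],[0,0,-6.3],26],[[-0.5,-8.8,0],[0,0,-6.3],26]]'
cat > chk.py <<'E'
from h import *
from plant import arm
import sys
s=arm.observe(); M=R.from_quat(s["ee_rot"]); f=M.inv().apply(s["contact_force"]); d=s["position"][:2]-np.array([562.3,18.])
a=np.degrees(np.arctan2(d[1],d[0]))%360
print("t",round(float(s["time_s"]),2),"tool force",f.round(2),"r",np.hypot(*d).round(1),"theta",np.radians(a-148.4).round(3),"z",s["position"][2].round(1),"w",s["width"].round(1))
if "-f" in sys.argv: sys.exit(int(f[1]>3.8))
E
python3 chk.py
```

```text
time_s: 7.93
position: [483.2, 28.6, 92.4]
ee_rot: [0.063, 0.998, -0.0, -0.0]
contact_force: [0.0, -0.2, -0.1]
width: 25.9
grip_force: 0.0
time_s: 8.52
position: [482.4, 18.6, 92.5]
ee_rot: [0.008, 1.0, -0.001, -0.0]
contact_force: [-0.0, 1.7, 1.0]
width: 26.3
grip_force: 0.5Traceback (most recent call last):
  File "chk.py", line 6, in <module>
    print("t",round(float(s["time_s"]),2),"tool force",f.round(2),"r",np.hypot(*d).round(1),"theta",np.radians(a-148.4).round(3),"z",s["position"][2].round(1),"w",s["width"].round(1))
                                                                                                                                                                   ^^^^^^^^^^^^^^^^
AttributeError: 'float' object has no attribute 'round'
```

```bash
sed -i 's/s\["width"\].round(1)/round(float(s["width"]),1)/; s/int(f\[1\]>3.8)/int(not 0.8<f[1]<3.6)/' chk.py; python3 chk.py
python3 -m inch '[[[0,-1,0],[0,0,-0.72],26],[[0,-1,0],[0,0,-0.72],26]]' >/dev/null && python3 chk.py -f && python3 -m inch '[[[0,-1,0],[0,0,-0.72],26],[[0,-1,0],[0,0,-0.72],26]]' >/dev/null && python3 chk.py -f && python3 -m inch '[[[0,-1,0],[0,0,-0.72],26],[[0,-1,0],[0,0,-0.72],26]]' >/dev/null && python3 chk.py -f
```

```text
t 8.52 tool force [ 0.04  1.74 -0.96] r 79.9 theta 0.543 z 92.5 w 26.3
t 8.68 tool force [ 0.35  1.44 -0.83] r 79.8 theta 0.551 z 92.6 w 26.0
t 8.85 tool force [ 0.22  1.38 -2.1 ] r 79.6 theta 0.554 z 92.6 w 25.7
t 9.02 tool force [ 0.22  1.54 -1.69] r 79.6 theta 0.567 z 92.5 w 26.1
```

```bash

python3 -m inch '[[[0,-1,0],[0,0,-0.72],26],[[0,-1,0],[0,0,-0.72],26]]' >/dev/null && python3 chk.py -f && python3 -m inch '[[[0,-1,0],[0,0,-0.72],26],[[0,-1,0],[0,0,-0.72],26]]' >/dev/null && python3 chk.py -f && python3 -m inch '[[[0,-1,0],[0,0,-0.72],26],[[0,-1,0],[0,0,-0.72],26]]' >/dev/null && python3 chk.py -f && python3 -m inch '[[[0,-1,0],[0,0,-0.72],26],[[0,-1,0],[0,0,-0.72],26]]' >/dev/null && python3 chk.py -f && python3 -m inch '[[[0,-1,0],[0,0,-0.72],26],[[0,-1,0],[0,0,-0.72],26]]' >/dev/null && python3 chk.py -f
```

```text
t 9.18 tool force [-0.55  3.44 -0.33] r 79.6 theta 0.572 z 92.5 w 26.1
t 9.35 tool force [-0.3   3.6  -1.45] r 79.5 theta 0.587 z 92.6 w 26.5
```

```bash
python3 -m inch '[[[0,0,0],[0,0,0],26],[[0,0,0],[0,0,0],26]]' >/dev/null; python3 chk.py; python3 - <<'E'
from h import *
from plant import arm
p=arm.snapshot("wrist"); cv2.imwrite("pics/w5.png",p["pixels"])
for f in ("w3","w4","w5"):
    hsv=cv2.cvtColor(cv2.imread(f"pics/{f}.png"),cv2.COLOR_BGR2HSV)
    r=cv2.inRange(hsv,(0,150,60),(6,255,255))|cv2.inRange(hsv,(174,150,60),(180,255,255))
    r[:230]=0; r[:,:270]=0; r[:,380:]=0
    n,l,st,ce=cv2.connectedComponentsWithStats(r); i=1+st[1:,4].argmax(); print(f,st[i],ce[i])
E
```

```text
t 9.52 tool force [ 0.1  4.4 -1.5] r 79.6 theta 0.589 z 92.6 w 25.9
w3 [ 292  247   59   76 3736] [320.66916488 284.8388651 ]
w4 [ 294  247   62   76 3733] [324.03750335 284.65711224]
w5 [ 294  250   64   78 3980] [325.77135678 288.80628141]
```

View pics/w5.png

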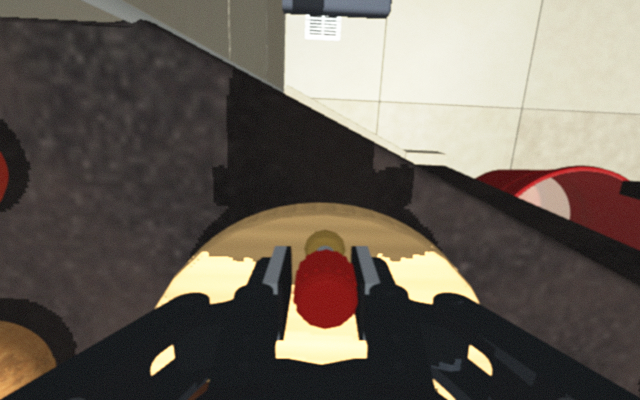

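The collar appears slightly larger (64 px against 62), as expected with the TCP 3 mm lower. So the ring is still up on the track at (326, 289), touching the right-hand pad. I'll carry on in smaller steps.

```bash
sed -i 's/<f\[1\]<3.6/<f[1]<6.5/' chk.py
python3 -m inch '[[[0,-0.5,0],[0,0,-0.36],26],[[0,-0.5,0],[0,0,-0.36],26]]' >/dev/null && python3 chk.py -f && python3 -m inch '[[[0,-0.5,0],[0,0,-0.36],26],[[0,-0.5,0],[0,0,-0.36],26]]' >/dev/null && python3 chk.py -f && python3 -m inch '[[[0,-0.5,0],[0,0,-0.36],26],[[0,-0.5,0],[0,0,-0.36],26]]' >/dev/null && python3 chk.py -f; python3 -m inch '[[[0,0,0],[0,0,0],26]]'; python3 chk.py
```

```text
t 9.73 tool force [-0.38  4.04 -1.72] r 79.7 theta 0.601 z 92.5 w 26.2
t 9.9 tool force [-0.22  4.79 -1.33] r 79.7 theta 0.606 z 92.5 w 26.4
t 10.07 tool force [ 0.07  0.36 -0.2 ] r 79.9 theta 0.625 z 92.4 w 26.0
time_s: 10.15
position: [482.6, 11.8, 92.3]
ee_rot: [-0.032, 0.999, -0.001, -0.0]
contact_force: [0.5, 1.1, 0.4]
width: 26.4
grip_force: 0.3
t 10.15 tool force [-0.56  1.06 -0.43] r 80.0 theta 0.63 z 92.3 w 26.4
```

```bash
cat > blob.py <<'E'
from h import *
from plant import arm
p=arm.snapshot("wrist"); im=p["pixels"]; cv2.imwrite("pics/last.png",im)
hsv=cv2.cvtColor(im,cv2.COLOR_BGR2HSV)
r=cv2.inRange(hsv,(0,150,60),(6,255,255))|cv2.inRange(hsv,(174,150,60),(180,255,255))
r[:230]=0; r[:,:270]=0; r[:,380:]=0
n,l,st,ce=cv2.connectedComponentsWithStats(r); i=1+st[1:,4].argmax(); print("blob",st[i],ce[i].round(1))
E
python3 blob.py; python3 chk.py
```

```text
blob [ 293  251   65   78 3995] [325.1 289.9]
t 10.2 tool force [ 0.29  0.06 -0.13] r 80.1 theta 0.631 z 92.3 w 26.0
```

```bash
cat blob.py | sed '1,2d' >> chk.py; sed -i '/^if "-f"/d' chk.py; echo 'if "-f" in sys.argv: sys.exit(int(f[1]>6 or st[i,4]<3800))' >> chk.py
python3 -m inch '[[[0,-1,0],[0,0,-0.72],26],[[0,-1,0],[0,0,-0.72],26]]' >/dev/null && python3 chk.py -f && python3 -m inch '[[[0,-1,0],[0,0,-0.72],26],[[0,-1,0],[0,0,-0.72],26]]' >/dev/null && python3 chk.py -f && python3 -m inch '[[[0,-1,0],[0,0,-0.72],26],[[0,-1,0],[0,0,-0.72],26]]' >/dev/null && python3 chk.py -f && python3 -m inch '[[[0,-1,0],[0,0,-0.72],26],[[0,-1,0],[0,0,-0.72],26]]' >/dev/null && python3 chk.py -f && python3 -m inch '[[[0,-1,0],[0,0,-0.72],26],[[0,-1,0],[0,0,-0.72],26]]' >/dev/null && python3 chk.py -f
```

```text
t 10.37 tool force [-0.28 -0.19 -0.34] r 79.9 theta 0.633 z 92.3 w 25.9
blob [ 293  251   65   78 4004] [325.2 289.8]
t 10.58 tool force [-0.34  0.06  0.95] r 79.8 theta 0.64 z 92.3 w 26.1
blob [ 293  251   65   78 3994] [325.1 289.7]
t 10.8 tool force [-0.87  0.64  1.06] r 79.8 theta 0.649 z 92.4 w 25.7
blob [ 293  251   65   78 3998] [325.2 289.5]
t 11.02 tool force [0.32 0.3  1.  ] r 79.8 theta 0.662 z 92.4 w 26.2
blob [ 293  251   65   78 3997] [325.2 289.5]
t 11.23 tool force [-0.82 -0.52 -0.49] r 79.8 theta 0.678 z 92.5 w 25.7
blob [ 293  250   65   78 3989] [325.1 289.2]
```

```bash

python3 -m inch '[[[0,-1,0],[0,0,-0.72],26],[[0,-1,0],[0,0,-0.72],26]]' >/dev/null && python3 chk.py -f && python3 -m inch '[[[0,-1,0],[0,0,-0.72],26],[[0,-1,0],[0,0,-0.72],26]]' >/dev/null && python3 chk.py -f && python3 -m inch '[[[0,-1,0],[0,0,-0.72],26],[[0,-1,0],[0,0,-0.72],26]]' >/dev/null && python3 chk.py -f && python3 -m inch '[[[0,-1,0],[0,0,-0.72],26],[[0,-1,0],[0,0,-0.72],26]]' >/dev/null && python3 chk.py -f && python3 -m inch '[[[0,-1,0],[0,0,-0.72],26],[[0,-1,0],[0,0,-0.72],26]]' >/dev/null && python3 chk.py -f && python3 -m inch '[[[0,-1,0],[0,0,-0.72],26],[[0,-1,0],[0,0,-0.72],26]]' >/dev/null && python3 chk.py -f && python3 -m inch '[[[0,-1,0],[0,0,-0.72],26],[[0,-1,0],[0,0,-0.72],26]]' >/dev/null && python3 chk.py -f
```

```text
t 11.45 tool force [-1.11 -0.71 -1.4 ] r 79.6 theta 0.692 z 92.6 w 26.0
blob [ 291  249   67   78 3970] [324.7 288.1]
t 11.67 tool force [-1.    0.45 -0.22] r 79.6 theta 0.705 z 92.6 w 26.2
blob [ 286  244   62   74 3571] [316.8 280.7]
```

The collar shrank (3571 px against 3990) and sank in the view, so the ring has dropped into a stop at about 0.69 rad. I'll open and look.

```bash
python3 -m inch '[[[0,0,0],[0,0,0],30],[[0,0,0],[0,0,0],38],[[0,0,0],[0,0,0],45],[[0,0,0],[0,0,0],45]]'; python3 chk.py
```

```text
time_s: 12.05
position: [483.5, 6.4, 92.5]
ee_rot: [-0.077, 0.997, 0.0, -0.0]
contact_force: [-0.2, 0.9, 0.8]
width: 45.2
grip_force: 0.0
t 12.05 tool force [ 0.08  0.96 -0.75] r 79.7 theta 0.697 z 92.5 w 45.2
blob [ 286  244   60   74 3539] [315.8 280.9]
```

View pics/last.png

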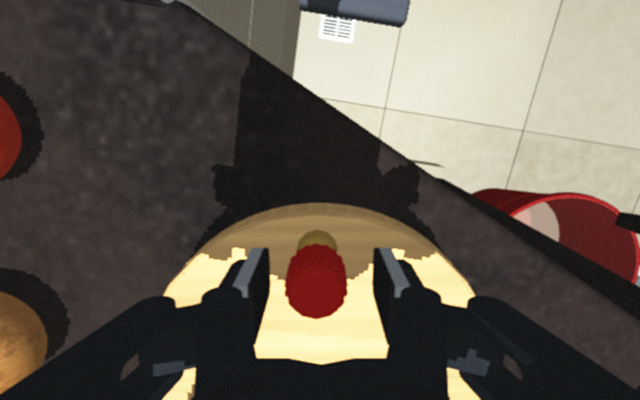

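The ring at (316, 281) is lower and free between the open pads. I'll retreat and check its height from the fixed cameras.

```bash
python3 -m inch '[[[0,0,-8],[0,0,0],45],[[0,0,-25],[0,0,0],45],[[0,0,-55],[0,0,0],45],[[0,0,-90],[0,0,0],45],[[0,0,-120],[0,0,0],45],[[30,0,-150],[0,0,0],45],[[70,0,-150],[0,0,0],45],[[105,0,-150],[0,0,0],45],[[105,0,-150],[0,0,0],45]]'
python3 - <<'E'
from h import *
from plant import arm
o=arm.observe(); w=arm.snapshot("wrist"); t=arm.snapshot("top");s=arm.snapshot("side"); rs=[]
for p,n,c0 in ((t,"top",[482,8,107]),(s,"side",[482,8,95])):
    M=R.from_quat(p["rotation"]).as_matrix(); q=M.T@(np.array(c0)-p["xyz"]); K=p["K"]
    u=K[0,2]-K[0,0]*q[0]/q[2]; v=K[1,2]+K[1,1]*q[1]/q[2]; u,v=int(u),int(v)
    hsv=cv2.cvtColor(p["pixels"],cv2.COLOR_BGR2HSV)
    red=cv2.inRange(hsv,(0,150,60),(6,255,255))|cv2.inRange(hsv,(174,150,60),(180,255,255))
    yx=np.argwhere(red[v-12:v+13,u-12:u+13])+[v-12,u-12]
    if len(yx)==0: print(n,"none",u,v); continue
    c=yx.mean(0)[::-1]; print(n,c.round(1),yx.min(0),yx.max(0),len(yx)); rs.append(ray(p,*c))
if len(rs)==2:
    x=tri(rs); d=x[:2]-[562.3,18]; print(x,np.hypot(*d),np.radians(np.degrees(np.arctan2(d[1],d[0]))%360-148.4))
im=np.hstack([cv2.resize(p["pixels"][a:a+100,b:b+100],(400,400)) for p,a,b in ((t,155,280),(s,150,290))]); cv2.imwrite("pics/end.png",im)
E
```

```text
time_s: 12.85
position: [372.7, -11.0, 242.2]
ee_rot: [-0.076, 0.997, 0.0, -0.003]
contact_force: [-0.2, 1.2, -1.7]
width: 45.5
grip_force: 0.0
top [331.9 235.5] [232 328] [239 335] 52
side [374.8 194.3] [185 369] [202 385] 126
[481.65211358   4.7033462  101.51676908] 81.7366661050496 0.7149269634299575
```

View pics/end.png

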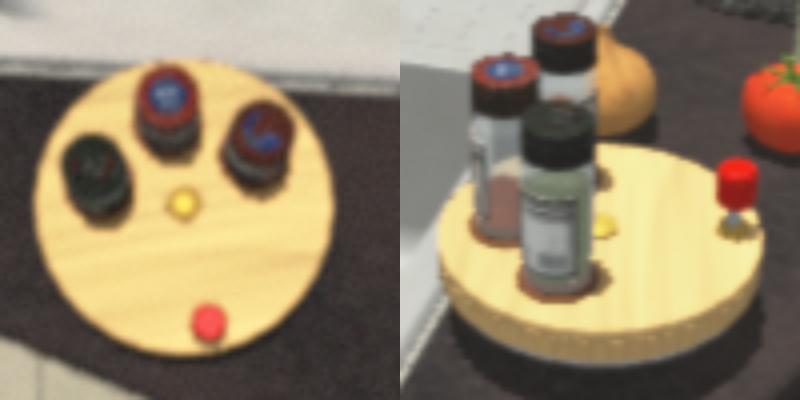

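The stand has turned, with the ring at about (332, 235.5) in the top view and (374, 196) in the side view, and the fruit is undisturbed. The tomato contaminated the side blob, so I'll recompute the height without it.

```bash
python3 - <<'E'
from h import *
from plant import arm
t=arm.snapshot("top");s=arm.snapshot("side")
hsv=cv2.cvtColor(s["pixels"],cv2.COLOR_BGR2HSV)
red=cv2.inRange(hsv,(0,150,110),(6,255,255))|cv2.inRange(hsv,(174,150,110),(180,255,255))
yx=np.argwhere(red[185:206,366:380])+[185,366]; c=yx.mean(0)[::-1]; print(c,yx.min(0),yx.max(0),len(yx))
x=tri([ray(t,331.9,235.5),ray(s,*c)]); d=x[:2]-[562.3,18]; print(x,np.hypot(*d),np.radians(np.degrees(np.arctan2(d[1],d[0]))%360-148.4))
# expected side pixel for ring at 95 vs 102 (offset from the first picture: 97.05 measured at home)
for z in (95,102):
    M=R.from_quat(s["rotation"]).as_matrix(); a=np.radians(148.4)+.69; q=M.T@(np.array([562.3+80*np.cos(a),18+80*np.sin(a),z])-s["xyz"]); print(z,s["K"][1,2]+s["K"][1,1]*q[1]/q[2])
    a=np.radians(148.4); q=M.T@(np.array([562.3+80*np.cos(a),18+80*np.sin(a),z])-s["xyz"]); print(" home0",s["K"][1,2]+s["K"][1,1]*q[1]/q[2])
E
```

```text
[373.92105263 195.21052632] [189 369] [202 379] 114
[482.57875046   4.58290692  98.64454123] 80.84241470405816 0.7182615708563622
95 197.0192371423359
 home0 209.25684543645391
102 194.51493450206095
 home0 206.68991553146495
```

```bash
python3 - <<'E'
from h import *
from plant import arm
s=arm.snapshot("side"); f0=cv2.imread("pics/side0.png")
def prof(im,c,r):  # redness column-sum profile down the rows, half-height edges
    a=im[r-14:r+14,c-3:c+3].astype(float); g=(a[...,2]-np.maximum(a[...,1],a[...,0])).mean(1); return g.round(0)
print(prof(f0,366,209)); print(prof(s["pixels"],373,197))
E
```

```text
[  8.   7.   7.   7.   7.   7.   9.  59. 155. 200. 206. 202. 186. 154.
 125. 113. 110. 111. 111. 108.  86.  34.  13.   8.  11.  20.  23.  24.]
[  9.   8.   7.   8.   8.  14.  67. 170. 198. 202. 189. 172. 131. 115.
 109. 108. 108. 105.  96.  62.  19.  14.   8.  16.  23.  24.  30.  25.]
```

The gap between collar and disc matches the home picture (3.8 px against 3.95 px), so the ring is fully home and the arm is clear. I'll hand it in.

```bash
python3 -c "
from plant import arm
print(arm.hand_in())"
```

```text
the job is handed in; nothing more can be done
None
```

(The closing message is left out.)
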